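# Bleed the glue spray gun and take its nozzle cap off

## Robot

A 6-joint arm with a two-finger parallel gripper is mounted at the origin on a cart in front of the work surface, level with it; the furniture and walls round the work are solid. World frame = base frame: x ahead of the robot, y to its left, z up, the work surface at z = 0. Lengths are in m, angles in degrees, forces in N, time in s.
With the tool pointing down it reaches from about 0.25 to 0.725 m from the base axis. Payload 4 kg.
Tool frame: the origin (TCP) lies on the front face of the gripper's body, between the roots of the fingers; the fingertips stand 73 mm ahead of it and the grasp point (between the pads) lies 54 mm ahead of it; x points along the fingers, z is the direction in which the jaws open and shut, and the axes are right-handed (so a half turn about x gives the same grasp; the last joint's range is limited). The gripper opens to 85 mm and grips with 20 to 120 N. Pads are 22 mm wide; open, the fingers measure 114 mm over their backs; the gripper's body (76 mm by 85 mm) begins 54 mm behind the grasp point. The pads swing forward as they close: fully open they stand 13 mm farther back than shut.
Start: joints at [-65.947, 13.785, 0.286, 76.501, 0, 90], TCP at [0.204, -0.457, 0.304] pointing down, gripper open.
Joint ranges: [-155.79, 155.79], [-60.16, 107.12], [-62.33, 73.08], [-114, 123.19], [-81.49, 82.49], [-180, 180]. Speed limits (degrees/s): [159.86, 159.86, 180, 180, 180, 180].

## Interface

Orientations are given as a 3x3 rotation matrix whose columns are the frame's x, y, z axes.
In Python, from station import state, read_camera, sign_off gives the robot as it stands.
- The arm moves only by the tool step_arm, never from a script. Its argument "series" is a list of rows, each an object of numbers: "wx", "wy", "wz": the turn, a rotation vector about the tool's x, y, z in rad; "tx", "ty", "tz": the shift along the tool's x, y, z in m; "hand": the opening, from 0 (shut) to 1 (fully open). In form: [{"wx": .., "wy": .., "wz": .., "tx": .., "ty": .., "tz": .., "hand": ..}, ...]. A call has exactly 5 rows; each row is the pose to reach, as a shift and turn from the pose commanded when the call began, along the tool's axes at that moment; what a row does not reach only later rows make up. A row lasts 1/12 s, in which the tool goes at most 41.7 mm and 7.16 degrees, less where a joint would pass 70% of its speed; a pose out of reach is approached as far as the arm can. A call with a gripper value outside its range is refused whole. The fingers move at their own pace and stop on an object; "force" is the grip in N (left out, the last holds). Time passes only in rows, so rows that repeat a pose let the fingers close, or fill a call up. It gives the time, the measured TCP pose, the force and the opening at its end, in the units of the state.
- state(): the state, without advancing time (a new reading comes with each control period).
- read_camera(name): name is "side" or "top" or "wrist"; returns a dict with "pixels" (384x512x3 uint8, red, green, blue), "depth" (384x512 float32, m along the optical axis (not along the pixel's ray), 0 where there is no reading), "fx", "fy", "cx", "cy" (pixels), "cam_to_world" (4x4, takes a point from camera to world coordinates); the wrist camera has in their place "T_tool_cam" (4x4, takes a point from camera to tool coordinates, whose origin is the TCP and whose axes are the tool frame's). Camera axes: x right, y up, looking along -z (the intrinsics and any distortion apply to the point x, -y, -z); pixel columns grow to the right and rows downward; lengths in m; the calibration is good to about 2 mm. A picture is of the moment at which its call begins: read the wrist's pose just before it.
- sign_off(): hands the job in, once; it reports no verdict.
The state is a dict: "t": time; "q": joint angles; "qvel": joint speeds; "effort": joint torques, N m; "tool_pos": TCP position; "tool_rot": TCP orientation; "force": force on the tool from outside, world axes, zero at the start; "moment": the same for the moment, N m; "opening": finger opening in m.
Only numpy, scipy, OpenCV 4.12 (cv2) and the standard library are available. Lean on these libraries where they do the work, as an engineer would, in place of code of your own. Each camera call takes 0.05 s, during which the arm holds its last target.

## Task

The carton-glue spray gun is clamped upside down in its service stand. First squeeze its trigger fully against the spring for a moment to bleed it and let the trigger go again, with the cap still on; then unscrew the round cap from the upturned nozzle - it may be a right-hand or a left-hand thread, so try it one way and, if it stops, the other - and lift it straight up about 10 cm. Finish while holding the cap there, level above the nozzle; do not put it down or let it go, and leave the tape roll, cutter and marker where they are.

Things in the scene. Friction and masses are not known exactly. Their poses are not given: they have to be found in the camera images.
- spray_gun: grey-metal spray gun fixed upside down on a 90 x 270 x 12 mm grey base plate that is bolted down. Origin: centre of the plate's underside; z up, y along the horizontal barrel from grip to nozzle, x across. The barrel's axis is 70 mm up. The upright nozzle stands at y = +90 mm, the upright grip at y = -100 mm, the trigger beside the grip on the nozzle side.
- nozzle (a point): point on the vertical nozzle axis at the top of the 54 mm wide steel shoulder on which the cap sits (gun frame 0, 90, 105 mm). A brass neck 23 mm wide with two thread lands 39 mm wide stands 14 mm above it, inside the cap.
- nozzle_cap: loose round knurled steel cap, 50 mm diameter (the ribs are only looks), 30 mm high, about 0.12 kg, hollow from below. Origin: centre of its underside, at point nozzle when seated; z up. Before it is turned loose it cannot be lifted; it does not rise while turning, but has about 1.5 mm of play.
- cap_top (a point): centre of the cap's top, 30 mm above its underside. Quarter-turn thread: the loosening way, the cap turns freely and lifts straight off at any turn of about 60 to 120 degrees from its start (85 is good). The other way it meets a hard stop after about 5 to 20 degrees. Which way loosens (clockwise or anticlockwise from above) changes from run to run and cannot be seen.
- grip (a point): point on the axis of the upright black grip, 150 mm above the base plate's underside (gun frame 0, -100, 150 mm), the height at which to squeeze. The grip is 28 mm (x) by 20 mm (y) and ends 174 mm up; it does not move.
- trigger_pad (a point): point 150 mm up on the front face (towards the nozzle) of the dark steel trigger blade, 39 mm in front of the grip's axis at rest. Blade 16 mm wide (x), 8 mm thick, upper end 170 mm up; it moves towards the grip (gun -y). Grip and trigger together measure 49 mm in y at rest and 36 mm fully squeezed; their middle then lies 8 mm in front of the grip's axis.
- trigger (a joint): trigger angle in rad: 0 released, 0.24 fully squeezed; its spring takes about 3 N at the start and 7 N at full squeeze at that height, and returns it
- tape_roll: bystander: roll of brown packing tape, 79 mm diameter, 37 mm high, lying flat; origin centre of underside
- cutter: bystander: yellow snap-blade cutter 131 x 18 x 14 mm, lying flat; origin centre of underside
- marker: bystander: felt marker 126 x 18 x 20 mm, lying; origin centre of underside
Things that resemble listed ones, but are neither listed nor needed, are in the scene too. What is meant by the nozzle_cap is not orange, pink or purple, and is the larger of those in its own colour.

How it is judged:
By the outcome, as a careful person would: the job done as asked, in the order asked, and still so for the second after the job is handed in, while the arm keeps its last pose, push and grip.
It also fails if it takes over 51 s, if anything falls off the work surface, if the arm or the gripper's body presses on something with over 40 N, if the wrist force passes 120 N, or if a joint passes its speed limit or range.

## Working session

There is one attempt and no reset: what is moved stays moved. The work goes in short steps, Python scripts to look and compute and a tool call to move; the robot and the scene stay as the last step left them, time stands still between calls to the robot, and variables do not carry over. Pictures are saved under pics/ and viewed, and the job is handed in when it is done.

Besides the shell and the picture viewer there is one more tool, called after "Request:" in YAML: its name, and indented under it one key for each argument. step_arm: Moves the arm, as the interface text tells. Its arguments: {"type":"object","properties":{"series":{"type":"array","items":{"type":"object","properties":{"wx":{"type":"number"},"wy":{"type":"number"},"wz":{"type":"number"},"tx":{"type":"number"},"ty":{"type":"number"},"tz":{"type":"number"},"hand":{"type":"number"}}}},"force":{"type":"number"}},"required":["series"]}

```bash
ls; mkdir -p pics
python3 - <<'E'
from station import state, read_camera
import cv2,numpy as np
s=state();print(s)
for n in ["side","top"]:
    c=read_camera(n);cv2.imwrite(f"pics/{n}0.png",c["pixels"][:,:,::-1]);np.savez(f"{n}0.npz",**c)
    print(n,c["fx"],c["fy"],c["cx"],c["cy"],c["cam_to_world"],c.keys(),(c["depth"]>0).mean())
E
```

```text
pics
{'t': 0.0, 'q': array([-6.59481949e+01,  1.38321880e+01,  2.14788058e-01,  7.64995896e+01,
       -3.07247072e-04,  9.00000341e+01]), 'qvel': array([ 0.03300307, -0.01468565, -0.0327636 , -0.01744291,  0.0437706 ,
        0.02940868]), 'effort': array([-2.39560250e-03, -3.72319794e+01,  2.52406561e+01,  1.69113680e-02,
       -3.35023497e-04,  6.97295235e-06]), 'tool_pos': array([ 0.20359264, -0.45616912,  0.30302002]), 'tool_rot': array([[-8.37079000e-04,  9.13177563e-01,  4.07561084e-01],
       [ 1.86238707e-03,  4.07561944e-01, -9.13175664e-01],
       [-9.99997915e-01, -5.36367789e-06, -2.04185163e-03]]), 'force': array([ 0.26495695,  0.20095408, -0.02308654]), 'moment': array([ 0.04557378, -0.02489247,  0.01650313]), 'opening': 0.08530712499075253}
side 419.47016212864116 419.47016212864116 258.1368912782484 192.162006474254 [[-0.99966796  0.02556238  0.00324719  0.51039733]
 [-0.00780963 -0.42065156  0.90718867  0.76477805]
 [ 0.02455584  0.90686208  0.42071152  0.49154411]
 [ 0.          0.          0.          1.        ]] dict_keys(['pixels', 'depth', 'fx', 'fy', 'cx', 'cy', 'cam_to_world']) 0.8616078694661459
top 366.00818773865916 366.00818773865916 252.025936542823 190.9598361126875 [[-0.02514417  0.99652383 -0.07942315  0.4269722 ]
 [-0.99922538 -0.02264735  0.03218294  0.01609849]
 [ 0.03027234  0.08017084  0.99632134  0.95315916]
 [ 0.          0.          0.          1.        ]] dict_keys(['pixels', 'depth', 'fx', 'fy', 'cx', 'cy', 'cam_to_world']) 0.9960784912109375
```

View pics/top0.png

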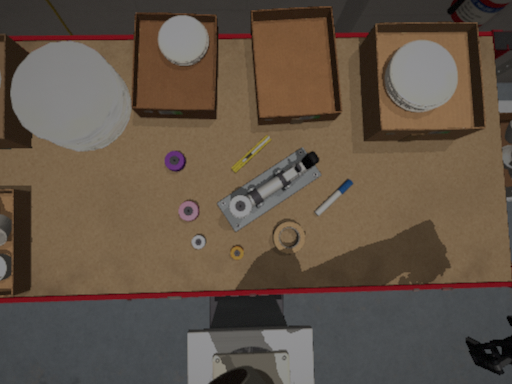

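View pics/side0.png

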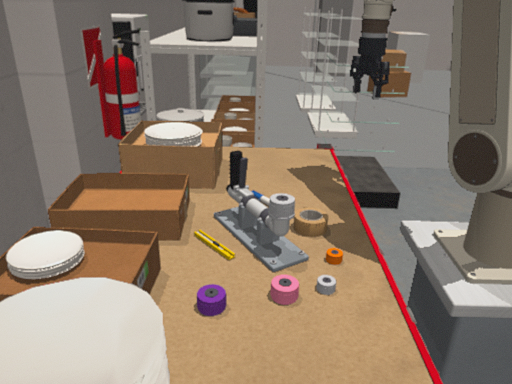

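The top view shows the gun, with its steel cap at about (240,206) and the black grip at about (310,159). These could be taken for the cap:
- grey on the gun (240,206)
- small grey (198,241)
- pink (189,211)
- purple (175,160)
- orange (237,252)

I choose the large grey one on the nozzle. Next I'll check it in a crop and measure it.

```bash
cat > h.py <<'E'
import numpy as np
def load(n): return dict(np.load(n))
def pt(c,u,v,d=None):
    d=c["depth"][int(round(v)),int(round(u))] if d is None else d
    p=np.array([(u-c["cx"])/c["fx"]*d,-(v-c["cy"])/c["fy"]*d,-d,1]); return (c["cam_to_world"]@p)[:3]
def onz(c,u,v,z):
    o=c["cam_to_world"][:3,3]; r=pt(c,u,v,1.0)-o; return o+r*(z-o[2])/r[2]
def cloud(c):
    v,u=np.mgrid[0:384,0:512]; d=c["depth"]
    p=np.stack([(u-c["cx"])/c["fx"]*d,-(v-c["cy"])/c["fy"]*d,-d,np.ones_like(d)],-1)
    return (p@c["cam_to_world"].T)[...,:3]
E
python3 - <<'E'
from h import *; import cv2
for n,(x0,y0,x1,y1) in dict(top=(170,130,370,280),side=(190,140,350,300)).items():
    c=load(n+"0.npz");P=cloud(c)
    im=c["pixels"][y0:y1,x0:x1,::-1]; cv2.imwrite(f"pics/{n}crop.png",cv2.resize(im,None,fx=4 if n=="top" else 3.7,fy=4 if n=="top" else 3.7,interpolation=cv2.INTER_CUBIC))
    X=P[...,0];Y=P[...,1];Z=P[...,2]
    roi=(c["depth"]>0)&(abs(X-.43)<.3)&(abs(Y)<.25)
    roi2=np.zeros_like(roi);roi2[y0:y1,x0:x1]=1
    for lo,hi in((.128,.145),(.155,.19)):
        m=roi&roi2&(Z>lo)&(Z<hi); k,l,st,ce=cv2.connectedComponentsWithStats(m.astype(np.uint8))
        for i in range(1,k):
            if st[i,4]>8: q=P[l==i]; print(n,lo,st[i],ce[i],q.min(0).round(4),q.max(0).round(4),q.mean(0).round(4), cv2.minAreaRect(q[:,:2].astype(np.float32)*1000))
E
```

```text
top 0.128 [305 156   7  11  18] [307.         161.27777778] [ 0.5464 -0.1461  0.1295] [ 0.5685 -0.1315  0.1433] [ 0.5567 -0.1365  0.1363] ((556.4766845703125, -137.56634521484375), (26.229522705078125, 3.5962626934051514), 32.32236099243164)
top 0.128 [230 195  22  22 387] [240.42377261 205.39793282] [ 0.4367 -0.0073  0.1288] [0.484  0.0399 0.1388] [0.4605 0.0164 0.1344] ((460.350830078125, 16.250314712524414), (47.061012268066406, 47.10946273803711), 88.46000671386719)
top 0.155 [307 151  13  14 128] [312.7890625 157.375    ] [ 0.5469 -0.1573  0.1554] [ 0.5739 -0.1315  0.1766] [ 0.5596 -0.1432  0.17  ] ((560.9171142578125, -144.74717712402344), (28.24784278869629, 20.343454360961914), 30.84505844116211)
top 0.155 [296 163   6   8  29] [298.89655172 166.44827586] [ 0.5334 -0.1177  0.1612] [ 0.5485 -0.1072  0.1718] [ 0.5407 -0.1125  0.168 ] ((540.691162109375, -112.8576889038086), (17.251930236816406, 7.776553153991699), 38.87224197387695)
side 0.128 [230 163  18  13 118] [238.09322034 168.79661017] [ 0.5338 -0.1424  0.1282] [ 0.574  -0.1056  0.1449] [ 0.5544 -0.1246  0.1365] ((553.9817504882812, -127.04534149169922), (22.097301483154297, 47.88601303100586), 34.318904876708984)
side 0.128 [270 194  25  13 267] [282.04868914 199.75280899] [ 0.4365 -0.0047  0.1281] [0.4841 0.0447 0.1361] [0.4604 0.0238 0.1329] ((460.1912841796875, 19.908199310302734), (47.93014907836914, 47.10124588012695), 12.334184646606445)
side 0.155 [229 151  19  14 154] [238.14935065 156.83766234] [ 0.5339 -0.1462  0.1551] [ 0.5761 -0.1009  0.173 ] [ 0.5546 -0.1281  0.1642] ((552.5016479492188, -125.60598754882812), (27.63335609436035, 49.0762825012207), 27.57263946533203)
```

View pics/topcrop.png

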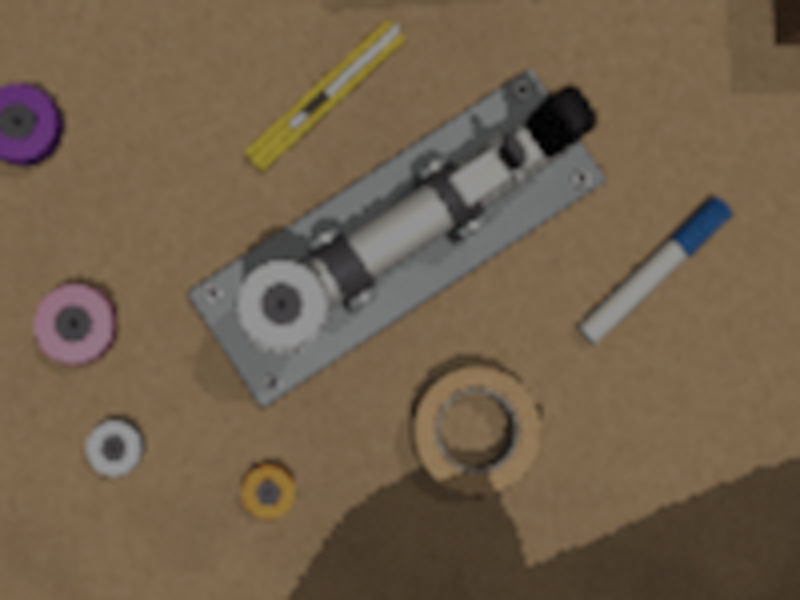

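View pics/sidecrop.png

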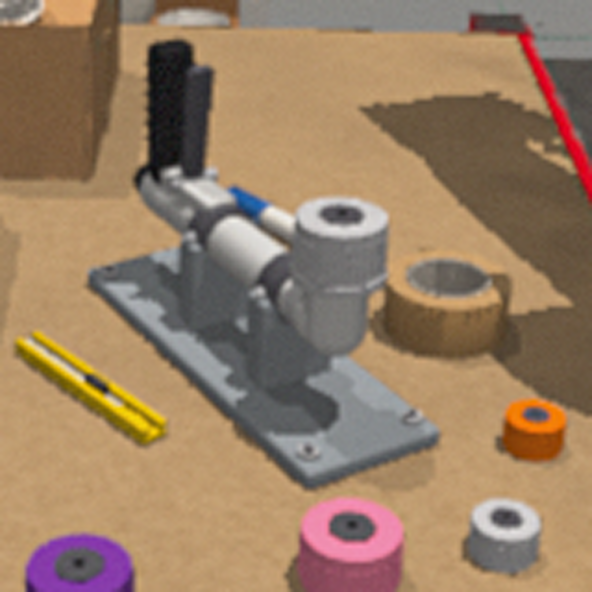

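The crops confirm the choice: the plain steel cap sits on the nozzle and is larger than the loose small grey one. The cap-to-grip distance measures 189.5 mm (expected 190), with heights of 0.135 and 0.174. Next I'll refine the points with both views.

```bash
cat >> h.py <<'E'
from scipy.spatial.transform import Rotation as Ro
def rel(s,p,yaw):
    "tool shift & turn from measured pose to TCP p, tool down, tool z at yaw deg"
    R=s["tool_rot"];a=np.radians(yaw);z=np.array([np.cos(a),np.sin(a),0]);x=np.array([0,0,-1.]);y=np.cross(z,x)
    Rt=np.stack([x,y,z],1)
    return (R.T@(np.array(p)-s["tool_pos"])).round(4), Ro.from_matrix(R.T@Rt).as_rotvec().round(4)
E
python3 - <<'E'
from h import *; import cv2
from station import state
for n in("top","side"):
    c=load(n+"0.npz");P=cloud(c);im=c["pixels"].astype(int)
    zz=P[...,2]
    # cap top: pixels with depth height near .135
    m=(abs(zz-.1345)<(.004))&(np.hypot(P[...,0]-.46,P[...,1]-.0165)<.035)
    k=cv2.findContours(m.astype(np.uint8),0,1)[0];k=max(k,key=cv2.contourArea)
    (u,v),r=cv2.minEnclosingCircle(k); el=cv2.fitEllipse(k); print(n,"cap",(u,v),el,onz(c,*el[0],.135), "zmed",np.median(zz[m]))
    m=(abs(zz-.172)<.005)&(np.hypot(P[...,0]-.56,P[...,1]+.1445)<.025)
    v,u=np.nonzero(m);rc=cv2.minAreaRect(np.stack([u,v],1).astype(np.float32)); print(n,"grip",rc,onz(c,*rc[0],.174))
c=load("top0.npz");P=cloud(c)
# plate outline
g=(P[...,2]>.006)&(P[...,2]<.02)&(np.hypot(P[...,0]-.505,P[...,1]+.055)<.16)
g[:140]=0
k,l,st,ce=cv2.connectedComponentsWithStats(g.astype(np.uint8))
for i in range(1,k):
    if st[i,4]>100: print(st[i],cv2.minAreaRect(P[l==i][:,:2].astype(np.float32)*1000))
g0=np.array([.4603,.0163]);g1=np.array([.5607,-.1445]);d=(g1-g0);print(np.linalg.norm(d),np.degrees(np.arctan2(d[1],d[0])))
E
```

```text
top cap (240.40908813476562, 205.40908813476562) ((240.42630004882812, 205.38848876953125), (21.21337127685547, 21.33348274230957), 34.66237258911133) [0.4604491  0.01640729 0.135     ] zmed 0.13446410964540817
top grip ((313.3999938964844, 156.79998779296875), (12.521980285644531, 8.9442720413208), 63.43495178222656) [ 0.56020036 -0.14377195  0.174     ]
side cap (282.0, 199.0) ((281.9662170410156, 199.19322204589844), (10.997122764587402, 24.54343032836914), 92.73384857177734) [0.4607827  0.02580444 0.135     ] zmed 0.13335544380619818
side grip ((235.892333984375, 152.63845825195312), (3.969111204147339, 12.03136920928955), 82.87498474121094) [ 0.55962235 -0.1281403   0.174     ]
[232 140  39  32 240] ((600.5147094726562, -12.96533203125), (18.35915756225586, 122.8317642211914), 41.797935485839844)
[ 217  147  105   84 2030] ((508.58258056640625, -60.19889831542969), (89.9228744506836, 269.94122314453125), 31.93313217163086)
[315 198  15  18 109] ((457.38262939453125, -198.2767333984375), (16.10483169555664, 50.353248596191406), 41.13080978393555)
0.18957003982697265 -58.020246751966354
```

Run:
```python
from h import *
from station import state
s=state();print(rel(s,(.5568,-.1377,.30),-58))
```

```text
(array([ 0.0033,  0.4523, -0.1469]), array([-1.387e-01, -1.900e-03, -1.000e-04]))
```

Request:
step_arm:
  series:
    - {"ty":0.037,"tz":-0.012,"hand":1}
    - {"ty":0.074,"tz":-0.024,"hand":1}
    - {"ty":0.111,"tz":-0.036,"hand":1}
    - {"ty":0.148,"tz":-0.048,"hand":1}
    - {"ty":0.185,"tz":-0.06,"hand":1}
  force: 30

```text
invalid input at $.series[0]: expected keys wx, wy, wz, tx, ty, tz, hand
```

Request:
step_arm:
  series:
    - {"ty":0.037,"tz":-0.012,"hand":1}
    - {"ty":0.074,"tz":-0.024,"hand":1}
    - {"ty":0.111,"tz":-0.036,"hand":1}
    - {"ty":0.148,"tz":-0.048,"hand":1}
    - {"ty":0.185,"tz":-0.06,"hand":1}

```text
invalid input at $.series[0]: expected keys wx, wy, wz, tx, ty, tz, hand
```

Request:
step_arm:
  series:
    - {"ty":0.028,"tz":-0.009,"wx":-0.05,"hand":1}
    - {"ty":0.055,"tz":-0.018,"wx":-0.1,"hand":1}
    - {"ty":0.082,"tz":-0.027,"wx":-0.139,"hand":1}
    - {"ty":0.082,"tz":-0.027,"wx":-0.139,"hand":1}
    - {"ty":0.082,"tz":-0.027,"wx":-0.139,"hand":1}

```text
invalid input at $.series[0]: expected keys wx, wy, wz, tx, ty, tz, hand
```

Run:
```python
from h import *
from station import state,read_camera
import cv2
s=state();print(s["t"],s["q"],s["tool_pos"],s["tool_rot"],s["force"]);print(rel(s,(.5568,-.1377,.25),-58),rel(s,(.5568,-.1377,.202),-58))
c=read_camera("wrist");cv2.imwrite("pics/w1.png",c["pixels"][:,:,::-1]);np.savez("w1.npz",**c);print(c["T_tool_cam"],c["fx"],c["cx"],c["cy"])
```

```text
0.1 [-6.59478909e+01  1.38305936e+01  2.21578953e-01  7.64990898e+01
 -1.10411924e-03  9.00003036e+01] [ 0.20361273 -0.45621552  0.30307915] [[-7.86586150e-04  9.13177308e-01  4.07561757e-01]
 [ 1.71510419e-03  4.07562516e-01 -9.13175697e-01]
 [-9.99998220e-01 -1.92804807e-05 -1.88677725e-03]] [-0.22084111 -0.02256365  0.06264213]
(array([ 0.0533,  0.4523, -0.1468]), array([-1.387e-01, -1.900e-03, -1.000e-04])) (array([ 0.1013,  0.4523, -0.1467]), array([-1.387e-01, -1.900e-03, -1.000e-04]))
[[-1.16187722e-03  2.89210539e-01 -9.57264809e-01 -7.05452456e-02]
 [-9.26546806e-04  9.57264733e-01  2.89211640e-01  7.40907730e-02]
 [ 9.99998896e-01  1.22297907e-03 -8.44256983e-04  1.44972265e-03]
 [ 0.00000000e+00  0.00000000e+00  0.00000000e+00  1.00000000e+00]] 265.33589032327654 255.69730803643034 188.6464364362109
```

View pics/w1.png

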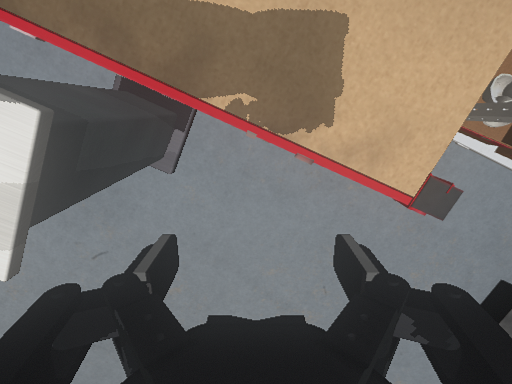

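All seven keys are required, so nothing moved. The wrist picture just shows the table's front edge and the open fingers at the bottom.

Request:
step_arm:
  series:
    - {"wx":0,"wy":0,"wz":0,"tx":0,"ty":0.037,"tz":-0.012,"hand":1}
    - {"wx":0,"wy":0,"wz":0,"tx":0,"ty":0.074,"tz":-0.024,"hand":1}
    - {"wx":0,"wy":0,"wz":0,"tx":0,"ty":0.111,"tz":-0.036,"hand":1}
    - {"wx":0,"wy":0,"wz":0,"tx":0,"ty":0.148,"tz":-0.048,"hand":1}
    - {"wx":0,"wy":0,"wz":0,"tx":0,"ty":0.185,"tz":-0.06,"hand":1}
  force: 30

```text
t: 0.57
tool_pos: [0.3491, -0.325, 0.3037]
tool_rot: [[-0.0, 0.913, 0.407], [0.0, 0.407, -0.913], [-1.0, -0.0, -0.0]]
force: [0.6, -0.8, 0.4]
opening: 0.0855
```

Request:
step_arm:
  series:
    - {"wx":0,"wy":0,"wz":0,"tx":0,"ty":0.037,"tz":-0.012,"hand":1}
    - {"wx":0,"wy":0,"wz":0,"tx":0,"ty":0.074,"tz":-0.024,"hand":1}
    - {"wx":0,"wy":0,"wz":0,"tx":0,"ty":0.111,"tz":-0.036,"hand":1}
    - {"wx":0,"wy":0,"wz":0,"tx":0,"ty":0.148,"tz":-0.048,"hand":1}
    - {"wx":0,"wy":0,"wz":0,"tx":0,"ty":0.185,"tz":-0.06,"hand":1}

```text
t: 0.98
tool_pos: [0.4938, -0.1945, 0.3037]
tool_rot: [[-0.0, 0.913, 0.408], [0.0, 0.408, -0.913], [-1.0, -0.0, -0.0]]
force: [1.1, -1.0, 0.4]
opening: 0.0853
```

Request:
step_arm:
  series:
    - {"wx":-0.05,"wy":0,"wz":0,"tx":0,"ty":0.028,"tz":-0.009,"hand":1}
    - {"wx":-0.1,"wy":0,"wz":0,"tx":0,"ty":0.055,"tz":-0.018,"hand":1}
    - {"wx":-0.139,"wy":0,"wz":0,"tx":0,"ty":0.082,"tz":-0.027,"hand":1}
    - {"wx":-0.139,"wy":0,"wz":0,"tx":0,"ty":0.082,"tz":-0.027,"hand":1}
    - {"wx":-0.139,"wy":0,"wz":0,"tx":0,"ty":0.082,"tz":-0.027,"hand":1}

```text
t: 1.4
tool_pos: [0.5572, -0.1369, 0.3029]
tool_rot: [[-0.002, 0.847, 0.532], [0.0, 0.532, -0.847], [-1.0, -0.001, -0.001]]
force: [-0.3, 0.3, -0.7]
opening: 0.0855
```

Run:
```python
from h import *
from station import state,read_camera
import cv2
s=state();print(s["t"],s["q"],s["tool_pos"],s["tool_rot"],s["force"]);print(rel(s,(.5568,-.1377,.25),-58),rel(s,(.5568,-.1377,.202),-58))
c=read_camera("wrist");cv2.imwrite("pics/w2.png",c["pixels"][:,:,::-1]);np.savez("w2.npz",**c,R=s["tool_rot"],p=s["tool_pos"])
```

```text
1.4 [-1.37925584e+01  2.23665311e+01  1.21332801e+01  7.98605239e+01
 -1.54238208e-02  1.34047564e+02] [ 0.55720742 -0.13685054  0.30292697] [[-1.65366557e-03  8.46564894e-01  5.32282956e-01]
 [ 1.28762361e-04  5.32283859e-01 -8.46565932e-01]
 [-9.99998624e-01 -1.33139892e-03 -9.89225185e-04]] [-0.28406885  0.26633359 -0.69205069]
(array([ 0.0529, -0.0007,  0.0006]), array([ 0.0028, -0.001 ,  0.0013])) (array([ 0.1009, -0.0007,  0.0006]), array([ 0.0028, -0.001 ,  0.0013]))
```

View pics/w2.png

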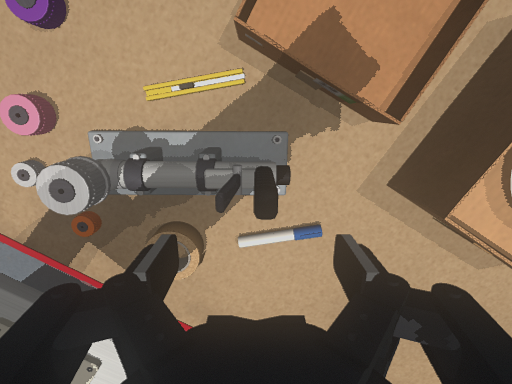

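The wrist picture shows grip (265,195) and trigger (228,190) between the jaws in the finger direction. I'll check them against this depth image.

Run:
```python
from h import *
import cv2
c=load("w2.npz");T=np.eye(4);T[:3,:3]=c["R"];T[:3,3]=c["p"];c["cam_to_world"]=T@c["T_tool_cam"]
P=cloud(c);d=c["depth"]
for nm,zr,ctr,r in(("grip",(.171,.178),(.561,-.1445),.025),("trig",(.163,.1695),(.541,-.113),.02),("cap",(.132,.139),(.4605,.0163),.035)):
    m=(d>0)&(P[...,2]>zr[0])&(P[...,2]<zr[1])&(np.hypot(P[...,0]-ctr[0],P[...,1]-ctr[1])<r)
    q=P[m]
    if len(q)>5: print(nm,len(q),cv2.minAreaRect(q[:,:2].astype(np.float32)*1000),np.median(q[:,2]))
```

```text
grip 623 ((562.0567016601562, -144.49630737304688), (24.87334442138672, 17.857101440429688), 33.40687561035156) 0.17382071402716226
trig 88 ((542.552734375, -113.43424224853516), (17.867420196533203, 8.613636016845703), 28.80964469909668) 0.16794215636143878
cap 2166 ((462.0912170410156, 15.594276428222656), (48.872947692871094, 50.02139663696289), 39.4799690246582) 0.13550898351341034
```

Request:
step_arm:
  series:
    - {"wx":0.002,"wy":0,"wz":0,"tx":0.02,"ty":0,"tz":0.001,"hand":1}
    - {"wx":0.002,"wy":0,"wz":0,"tx":0.04,"ty":0,"tz":0.001,"hand":1}
    - {"wx":0.002,"wy":0,"wz":0,"tx":0.06,"ty":0,"tz":0.001,"hand":1}
    - {"wx":0.002,"wy":0,"wz":0,"tx":0.08,"ty":0,"tz":0.001,"hand":1}
    - {"wx":0.002,"wy":0,"wz":0,"tx":0.1,"ty":0,"tz":0.001,"hand":1}

```text
t: 1.87
tool_pos: [0.5559, -0.1403, 0.2033]
tool_rot: [[-0.0, 0.85, 0.526], [-0.0, 0.526, -0.85], [-1.0, -0.0, 0.0]]
force: [0.8, -0.3, -0.4]
opening: 0.0852
```

Request:
step_arm:
  series:
    - {"wx":0,"wy":0,"wz":0,"tx":0,"ty":0,"tz":0,"hand":1}
    - {"wx":0,"wy":0,"wz":0,"tx":0,"ty":0,"tz":0,"hand":0.6}
    - {"wx":0,"wy":0,"wz":0,"tx":0,"ty":0,"tz":0,"hand":0.6}
    - {"wx":0,"wy":0,"wz":0,"tx":0,"ty":0,"tz":0,"hand":0.6}
    - {"wx":0,"wy":0,"wz":0,"tx":0,"ty":0,"tz":0,"hand":0.6}

```text
t: 2.28
tool_pos: [0.5571, -0.1384, 0.2057]
tool_rot: [[0.001, 0.849, 0.529], [0.002, 0.529, -0.849], [-1.0, 0.002, -0.001]]
force: [-3.0, 3.9, 4.2]
opening: 0.0515
```

Run:
```python
from h import *
from station import state,read_camera
import cv2
s=state();print(s["t"],s["tool_pos"],s["force"],s["moment"],s["opening"]);print(rel(s,(.5573,-.1378,.202),-58))
c=read_camera("side");cv2.imwrite("pics/s3.png",cv2.resize(c["pixels"][80:280,160:360,::-1],None,fx=3,fy=3));cv2.imwrite("pics/w3.png",read_camera("wrist")["pixels"][:,:,::-1])
```

```text
2.2833 [ 0.55706842 -0.13840268  0.20569696] [-3.03010312  3.86308939  4.17876833] [ 0.79410955  0.60983491 -0.02594287] 0.05147614358342642
(array([ 0.0037,  0.0005, -0.0004]), array([-0.0015, -0.0007, -0.0019]))
```

View pics/s3.png

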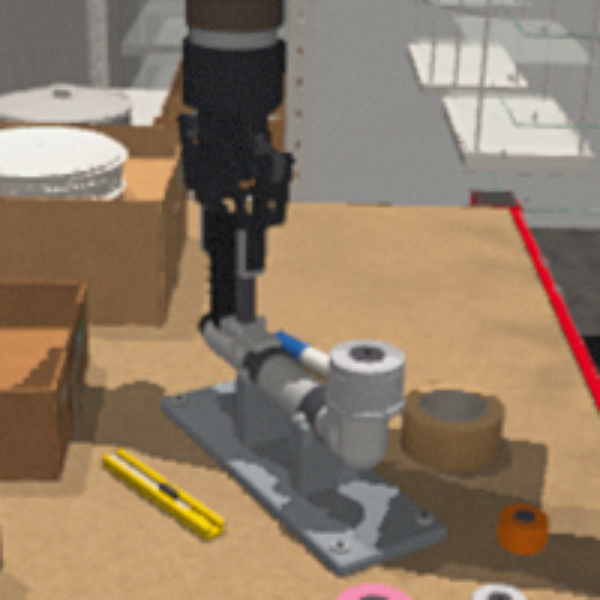

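View pics/w3.png

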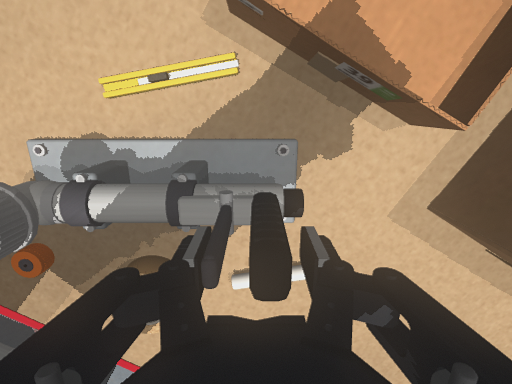

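Both pictures show grip and trigger between the pads, with clearance on each side. Now I'll squeeze.

Request:
step_arm:
  series:
    - {"wx":0,"wy":0,"wz":0,"tx":0,"ty":0,"tz":0,"hand":0.3}
    - {"wx":0,"wy":0,"wz":0,"tx":0,"ty":0,"tz":0,"hand":0.3}
    - {"wx":0,"wy":0,"wz":0,"tx":0,"ty":0,"tz":0,"hand":0.3}
    - {"wx":0,"wy":0,"wz":0,"tx":0,"ty":0,"tz":0,"hand":0.3}
    - {"wx":0,"wy":0,"wz":0,"tx":0,"ty":0,"tz":0,"hand":0.3}
  force: 30

```text
t: 2.8
tool_pos: [0.5567, -0.1373, 0.2055]
tool_rot: [[0.0, 0.848, 0.529], [0.004, 0.529, -0.848], [-1.0, 0.002, -0.004]]
force: [-4.6, 5.3, 7.8]
opening: 0.0356
```

Request:
step_arm:
  series:
    - {"wx":0,"wy":0,"wz":0,"tx":0,"ty":0,"tz":0,"hand":0.2}
    - {"wx":0,"wy":0,"wz":0,"tx":0,"ty":0,"tz":0,"hand":0.2}
    - {"wx":0,"wy":0,"wz":0,"tx":0,"ty":0,"tz":0,"hand":0.2}
    - {"wx":0,"wy":0,"wz":0,"tx":0,"ty":0,"tz":0,"hand":0.2}
    - {"wx":0,"wy":0,"wz":0,"tx":0,"ty":0,"tz":0,"hand":0.2}

```text
t: 3.22
tool_pos: [0.5567, -0.1373, 0.2055]
tool_rot: [[0.0, 0.848, 0.529], [0.004, 0.529, -0.848], [-1.0, 0.002, -0.003]]
force: [-4.4, 6.0, 9.1]
opening: 0.0358
```

Request:
step_arm:
  series:
    - {"wx":0,"wy":0,"wz":0,"tx":0,"ty":0,"tz":0,"hand":0.2}
    - {"wx":0,"wy":0,"wz":0,"tx":0,"ty":0,"tz":0,"hand":0.2}
    - {"wx":0,"wy":0,"wz":0,"tx":0,"ty":0,"tz":0,"hand":0.2}
    - {"wx":0,"wy":0,"wz":0,"tx":0,"ty":0,"tz":0,"hand":0.2}
    - {"wx":0,"wy":0,"wz":0,"tx":0,"ty":0,"tz":0,"hand":0.2}

```text
t: 3.63
tool_pos: [0.5567, -0.1373, 0.2055]
tool_rot: [[0.0, 0.848, 0.529], [0.004, 0.529, -0.848], [-1.0, 0.002, -0.003]]
force: [-4.1, 5.9, 8.6]
opening: 0.0357
```

Run:
```python
from h import *
from station import state,read_camera
import cv2
s=state();print(s["t"],s["tool_pos"],s["force"],s["moment"],s["opening"])
cv2.imwrite("pics/w4.png",read_camera("wrist")["pixels"][:,:,::-1])
c=read_camera("side");cv2.imwrite("pics/s4.png",cv2.resize(c["pixels"][80:280,160:360,::-1],None,fx=3,fy=3))
```

```text
3.6333 [ 0.55668414 -0.13728302  0.20549072] [-4.14375766  5.90535473  8.60480404] [2.09766865 1.47330345 0.05221909] 0.03569096029263188
```

View pics/w4.png

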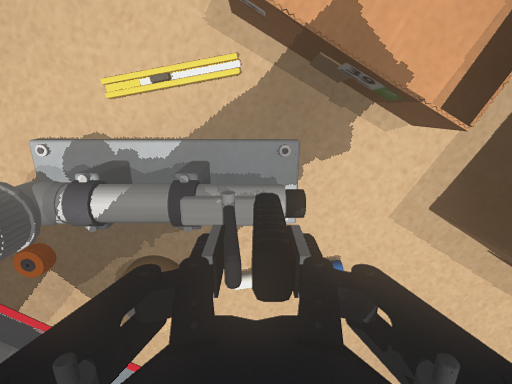

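The opening is 35.7 mm (36 expected fully squeezed), and the picture shows the blade against the grip. I'll press a bit harder briefly to confirm it is at the stop, then release.

Request:
step_arm:
  series:
    - {"wx":0,"wy":0,"wz":0,"tx":0,"ty":0,"tz":0,"hand":0.2}
    - {"wx":0,"wy":0,"wz":0,"tx":0,"ty":0,"tz":0,"hand":0.2}
    - {"wx":0,"wy":0,"wz":0,"tx":0,"ty":0,"tz":0,"hand":0.2}
    - {"wx":0,"wy":0,"wz":0,"tx":0,"ty":0,"tz":0,"hand":0.2}
    - {"wx":0,"wy":0,"wz":0,"tx":0,"ty":0,"tz":0,"hand":0.2}
  force: 50

```text
t: 4.15
tool_pos: [0.5568, -0.1375, 0.2056]
tool_rot: [[0.001, 0.849, 0.529], [0.004, 0.529, -0.849], [-1.0, 0.003, -0.003]]
force: [-4.2, 2.8, 9.3]
opening: 0.0347
```

Request:
step_arm:
  series:
    - {"wx":0,"wy":0,"wz":0,"tx":0,"ty":0,"tz":0,"hand":0.6}
    - {"wx":0,"wy":0,"wz":0,"tx":0,"ty":0,"tz":0,"hand":1}
    - {"wx":0,"wy":0,"wz":0,"tx":0,"ty":0,"tz":0,"hand":1}
    - {"wx":0,"wy":0,"wz":0,"tx":0,"ty":0,"tz":0,"hand":1}
    - {"wx":0,"wy":0,"wz":0,"tx":0,"ty":0,"tz":0,"hand":1}

```text
t: 4.57
tool_pos: [0.558, -0.1397, 0.2045]
tool_rot: [[0.002, 0.849, 0.528], [-0.002, 0.528, -0.849], [-1.0, 0.001, 0.003]]
force: [0.4, -0.4, -0.1]
opening: 0.085
```

Request:
step_arm:
  series:
    - {"wx":0,"wy":0,"wz":0,"tx":-0.01,"ty":0,"tz":0,"hand":1}
    - {"wx":0,"wy":0,"wz":0,"tx":-0.03,"ty":0,"tz":0,"hand":1}
    - {"wx":0,"wy":0,"wz":0,"tx":-0.05,"ty":0,"tz":0,"hand":1}
    - {"wx":0,"wy":0,"wz":0,"tx":-0.07,"ty":0,"tz":0,"hand":1}
    - {"wx":0,"wy":0,"wz":0,"tx":-0.09,"ty":0,"tz":0,"hand":1}

```text
t: 4.98
tool_pos: [0.5575, -0.1394, 0.2961]
tool_rot: [[0.002, 0.849, 0.528], [-0.001, 0.528, -0.849], [-1.0, 0.001, 0.002]]
force: [0.3, -0.0, -0.4]
opening: 0.0852
```

Run:
```python
from h import *
from station import state,read_camera
import cv2
s=state();print(s["t"],s["q"],s["tool_pos"],s["force"],s["moment"],s["opening"])
c=read_camera("wrist");T=np.eye(4);T[:3,:3]=s["tool_rot"];T[:3,3]=s["tool_pos"];c["cam_to_world"]=T@c["T_tool_cam"]
P=cloud(c);d=c["depth"]
for nm,zr,ctr,r in(("grip",(.171,.178),(.561,-.1445),.025),("trig",(.163,.1695),(.541,-.113),.02),("cap",(.132,.139),(.4605,.0163),.035)):
    m=(d>0)&(P[...,2]>zr[0])&(P[...,2]<zr[1])&(np.hypot(P[...,0]-ctr[0],P[...,1]-ctr[1])<r)
    q=P[m]
    if len(q)>5: print(nm,len(q),cv2.minAreaRect(q[:,:2].astype(np.float32)*1000),np.median(q[:,2]))
for yaw in(92,-88): print(yaw,rel(s,(.461,.0162,.26),yaw))
```

```text
4.9833 [-1.40305682e+01  2.24626179e+01  1.12592905e+01  7.86821370e+01
 -3.16825271e-02  1.34092742e+02] [ 0.5574661  -0.13943946  0.29607547] [ 0.26161217 -0.01787387 -0.43946579] [ 0.00681046 -0.01130346  0.02654875] 0.08517256005362057
grip 673 ((562.385986328125, -144.9283905029297), (25.38452911376953, 18.1776065826416), 31.872529983520508) 0.17375102960608438
trig 95 ((542.4249877929688, -113.11769104003906), (17.308338165283203, 8.511367797851562), 31.497270584106445) 0.16761559885286292
cap 2281 ((461.9445495605469, 15.935901641845703), (49.202659606933594, 49.52151870727539), 31.649255752563477) 0.1355134636372707
92 (array([ 0.0357,  0.0002, -0.1832]), array([-2.6201e+00,  1.9000e-03,  2.0000e-03]))
-88 (array([ 0.0357,  0.0002, -0.1832]), array([ 0.5214,  0.0015, -0.0014]))
```

Trigger and cap are back at their earlier measured places. Now I'll move over the cap and turn the wrist to mid-range (q6 ≈ 0), so that both turning directions are available.

Request:
step_arm:
  series:
    - {"wx":-0.12,"wy":0,"wz":0,"tx":0,"ty":0,"tz":-0.036,"hand":1}
    - {"wx":-0.24,"wy":0,"wz":0,"tx":0,"ty":0,"tz":-0.073,"hand":1}
    - {"wx":-0.36,"wy":0,"wz":0,"tx":0,"ty":0,"tz":-0.11,"hand":1}
    - {"wx":-0.48,"wy":0,"wz":0,"tx":0,"ty":0,"tz":-0.147,"hand":1}
    - {"wx":-0.6,"wy":0,"wz":0,"tx":0,"ty":0,"tz":-0.183,"hand":1}
  force: 50

```text
t: 5.45
tool_pos: [0.4598, 0.0172, 0.2948]
tool_rot: [[0.002, 0.398, 0.917], [-0.0, 0.917, -0.398], [-1.0, 0.001, 0.002]]
force: [0.6, 1.1, 0.3]
opening: 0.0856
```

Request:
step_arm:
  series:
    - {"wx":-0.12,"wy":0,"wz":0,"tx":0,"ty":0,"tz":0,"hand":1}
    - {"wx":-0.24,"wy":0,"wz":0,"tx":0,"ty":0,"tz":0,"hand":1}
    - {"wx":-0.36,"wy":0,"wz":0,"tx":0,"ty":0,"tz":0,"hand":1}
    - {"wx":-0.48,"wy":0,"wz":0,"tx":0,"ty":0,"tz":0,"hand":1}
    - {"wx":-0.6,"wy":0,"wz":0,"tx":0,"ty":0,"tz":0,"hand":1}

```text
t: 5.87
tool_pos: [0.4609, 0.0163, 0.295]
tool_rot: [[0.002, -0.191, 0.982], [-0.0, 0.982, 0.191], [-1.0, -0.001, 0.002]]
force: [-0.7, -1.2, -0.3]
opening: 0.0856
```

Request:
step_arm:
  series:
    - {"wx":-0.12,"wy":0,"wz":0,"tx":0,"ty":0,"tz":0,"hand":1}
    - {"wx":-0.24,"wy":0,"wz":0,"tx":0,"ty":0,"tz":0,"hand":1}
    - {"wx":-0.36,"wy":0,"wz":0,"tx":0,"ty":0,"tz":0,"hand":1}
    - {"wx":-0.48,"wy":0,"wz":0,"tx":0,"ty":0,"tz":0,"hand":1}
    - {"wx":-0.6,"wy":0,"wz":0,"tx":0,"ty":0,"tz":0,"hand":1}

```text
t: 6.28
tool_pos: [0.4609, 0.0161, 0.2948]
tool_rot: [[0.002, -0.711, 0.703], [-0.0, 0.703, 0.711], [-1.0, -0.002, 0.001]]
force: [0.1, -0.1, 0.7]
opening: 0.0852
```

Request:
step_arm:
  series:
    - {"wx":-0.12,"wy":0,"wz":0,"tx":0,"ty":0,"tz":0,"hand":1}
    - {"wx":-0.24,"wy":0,"wz":0,"tx":0,"ty":0,"tz":0,"hand":1}
    - {"wx":-0.36,"wy":0,"wz":0,"tx":0,"ty":0,"tz":0,"hand":1}
    - {"wx":-0.48,"wy":0,"wz":0,"tx":0,"ty":0,"tz":0,"hand":1}
    - {"wx":-0.6,"wy":0,"wz":0,"tx":0,"ty":0,"tz":0,"hand":1}

```text
t: 6.7
tool_pos: [0.461, 0.0161, 0.2948]
tool_rot: [[0.002, -0.984, 0.178], [-0.0, 0.178, 0.984], [-1.0, -0.002, -0.0]]
force: [-0.4, -0.3, -0.2]
opening: 0.0853
```

Request:
step_arm:
  series:
    - {"wx":-0.1,"wy":0,"wz":0,"tx":0,"ty":0,"tz":0,"hand":1}
    - {"wx":-0.2,"wy":0,"wz":0,"tx":0,"ty":0,"tz":0,"hand":1}
    - {"wx":-0.2,"wy":0,"wz":0,"tx":0,"ty":0,"tz":0,"hand":1}
    - {"wx":-0.2,"wy":0,"wz":0,"tx":0,"ty":0,"tz":0,"hand":1}
    - {"wx":-0.2,"wy":0,"wz":0,"tx":0,"ty":0,"tz":0,"hand":1}

```text
t: 7.12
tool_pos: [0.4607, 0.0163, 0.2944]
tool_rot: [[0.001, -1.0, -0.013], [-0.0, -0.013, 1.0], [-1.0, -0.001, -0.0]]
force: [0.1, -0.1, -0.3]
opening: 0.0856
```

Run:
```python
from h import *
from station import state,read_camera
import cv2
s=state();print(s["t"],s["q"],s["tool_pos"],s["force"],s["moment"],s["opening"])
c=read_camera("wrist");cv2.imwrite("pics/w5.png",c["pixels"][:,:,::-1]);T=np.eye(4);T[:3,:3]=s["tool_rot"];T[:3,3]=s["tool_pos"];c["cam_to_world"]=T@c["T_tool_cam"]
P=cloud(c);d=c["depth"]
for nm,zr,ctr,r in(("cap",(.132,.139),(.4605,.0163),.035),):
    m=(d>0)&(P[...,2]>zr[0])&(P[...,2]<zr[1])&(np.hypot(P[...,0]-ctr[0],P[...,1]-ctr[1])<r)
    q=P[m]
    if len(q)>5: print(nm,len(q),cv2.minEnclosingCircle(q[:,:2].astype(np.float32)*1000),cv2.minAreaRect(q[:,:2].astype(np.float32)*1000),np.median(q[:,2]))
print(rel(s,(.461,.0161,.183),90))
```

```text
7.1167 [ 2.02720779e+00  9.59623104e+00 -6.43927346e+00  7.39050050e+01
 -1.22513605e-02  1.28745911e+00] [0.46067418 0.01625672 0.29436858] [ 0.09713508 -0.08239516 -0.34017719] [-0.05168238 -0.00281542  0.04725191] 0.08561497712283002
cap 2224 ((460.9305419921875, 15.723337173461914), 25.010150909423828) ((461.04437255859375, 15.584331512451172), (48.41231155395508, 49.22028350830078), 89.42669677734375) 0.13569879620410974
(array([ 1.114e-01, -2.000e-04, -1.000e-04]), array([ 0.0129, -0.0002,  0.001 ]))
```

View pics/w5.png

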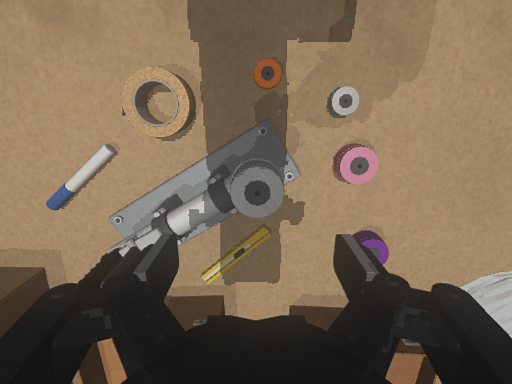

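Cap centre measures (0.461, 0.016) with a 25.0 mm radius, directly below the TCP. I'll descend and grip it.

Request:
step_arm:
  series:
    - {"wx":0,"wy":0,"wz":0,"tx":0.025,"ty":0,"tz":0,"hand":1}
    - {"wx":0,"wy":0,"wz":0,"tx":0.05,"ty":0,"tz":0,"hand":1}
    - {"wx":0,"wy":0,"wz":0,"tx":0.075,"ty":0,"tz":0,"hand":1}
    - {"wx":0,"wy":0,"wz":0,"tx":0.1,"ty":0,"tz":0,"hand":1}
    - {"wx":0,"wy":0,"wz":0,"tx":0.112,"ty":0,"tz":0,"hand":1}

```text
t: 7.58
tool_pos: [0.4589, 0.0163, 0.1792]
tool_rot: [[-0.004, -1.0, -0.014], [-0.0, -0.014, 1.0], [-1.0, 0.004, -0.0]]
force: [-0.8, 0.8, 0.4]
opening: 0.0855
```

Request:
step_arm:
  series:
    - {"wx":0,"wy":0,"wz":0,"tx":0,"ty":0,"tz":0,"hand":0.7}
    - {"wx":0,"wy":0,"wz":0,"tx":0,"ty":0,"tz":0,"hand":0.7}
    - {"wx":0,"wy":0,"wz":0,"tx":0,"ty":0,"tz":0,"hand":0.7}
    - {"wx":0,"wy":0,"wz":0,"tx":0,"ty":0,"tz":0,"hand":0.7}
    - {"wx":0,"wy":0,"wz":0,"tx":0,"ty":0,"tz":0,"hand":0.7}

```text
t: 8.0
tool_pos: [0.4614, 0.0164, 0.1832]
tool_rot: [[0.003, -1.0, -0.015], [0.0, -0.015, 1.0], [-1.0, -0.003, 0.0]]
force: [0.1, -0.5, -0.1]
opening: 0.0599
```

Run:
```python
from h import *
from station import state,read_camera
import cv2
s=state();print(s["t"],s["tool_pos"],s["force"],s["moment"],s["opening"])
c=read_camera("wrist");cv2.imwrite("pics/w6.png",c["pixels"][:,:,::-1])
c=read_camera("side");cv2.imwrite("pics/s6.png",cv2.resize(c["pixels"][100:260,200:360,::-1],None,fx=3.7,fy=3.7))
print(rel(s,(.461,.0161,.182),90))
```

```text
8.0 [0.46136284 0.01639597 0.18319598] [ 0.08715613 -0.46443294 -0.09143196] [-0.00819546  0.01496482  0.0173237 ] 0.059935904466317365
(array([ 0.0012,  0.0004, -0.0003]), array([0.015 , 0.0001, 0.0028]))
```

View pics/w6.png

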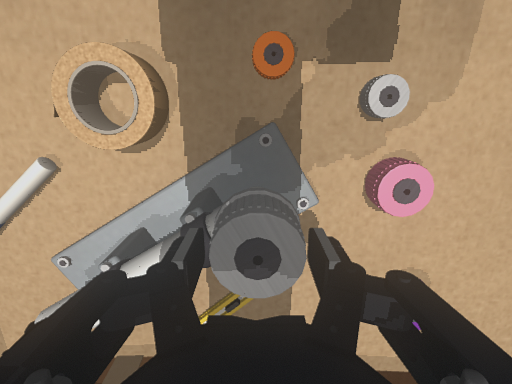

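View pics/s6.png

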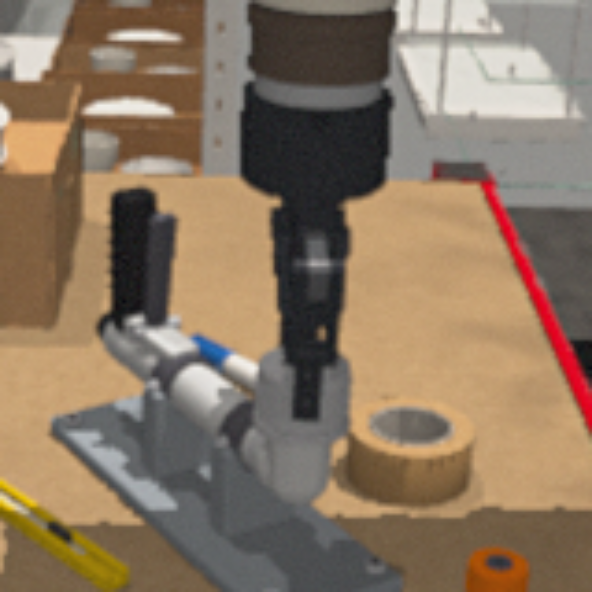

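The cap is centred between the jaws and the near fingertip is about two-thirds down its side, clear of the shoulder. I'll close on it.

Request:
step_arm:
  series:
    - {"wx":0,"wy":0,"wz":0,"tx":0,"ty":0,"tz":0,"hand":0.4}
    - {"wx":0,"wy":0,"wz":0,"tx":0,"ty":0,"tz":0,"hand":0.4}
    - {"wx":0,"wy":0,"wz":0,"tx":0,"ty":0,"tz":0,"hand":0.4}
    - {"wx":0,"wy":0,"wz":0,"tx":0,"ty":0,"tz":0,"hand":0.4}
    - {"wx":0,"wy":0,"wz":0,"tx":0,"ty":0,"tz":0,"hand":0.4}
  force: 60

```text
t: 8.52
tool_pos: [0.461, 0.0165, 0.183]
tool_rot: [[0.002, -1.0, -0.015], [0.0, -0.015, 1.0], [-1.0, -0.002, 0.0]]
force: [0.0, 0.0, 5.2]
opening: 0.0484
```

Request:
step_arm:
  series:
    - {"wx":-0.03,"wy":0,"wz":0,"tx":0,"ty":0,"tz":0,"hand":0.3}
    - {"wx":-0.06,"wy":0,"wz":0,"tx":0,"ty":0,"tz":0,"hand":0.3}
    - {"wx":-0.09,"wy":0,"wz":0,"tx":0,"ty":0,"tz":0,"hand":0.3}
    - {"wx":-0.12,"wy":0,"wz":0,"tx":0,"ty":0,"tz":0,"hand":0.3}
    - {"wx":-0.15,"wy":0,"wz":0,"tx":0,"ty":0,"tz":0,"hand":0.3}

```text
t: 8.93
tool_pos: [0.4613, 0.0165, 0.183]
tool_rot: [[0.003, -0.986, -0.166], [0.0, -0.166, 0.986], [-1.0, -0.003, -0.0]]
force: [0.2, -0.1, 3.7]
opening: 0.0485
```

```bash
cat > st.py <<'E'
from station import state
import numpy as np
s=state();R=s["tool_rot"];print(s["t"],"q6",s["q"][5].round(2),"yaw",np.degrees(np.arctan2(R[1,2],R[0,2])).round(2),s["tool_pos"].round(4),s["force"].round(1),"Mom",s["moment"].round(2),"eff6",s["effort"][5].round(3),s["opening"].round(4))
E
python3 st.py
```

```text
Traceback (most recent call last):
  File "st.py", line 3, in <module>
    s=state();R=s["tool_rot"];print(s["t"],"q6",s["q"][5].round(2),"yaw",np.degrees(np.arctan2(R[1,2],R[0,2])).round(2),s["tool_pos"].round(4),s["force"].round(1),"Mom",s["moment"].round(2),"eff6",s["effort"][5].round(3),s["opening"].round(4))
                                                                                                                                                                                                                             ^^^^^^^^^^^^^^^^^^
AttributeError: 'float' object has no attribute 'round'
```

```bash
sed -i 's/s\["opening"\].round(4)/round(s["opening"],4)/' st.py; python3 st.py
```

```text
8.9333 q6 -7.5 yaw 99.54 [0.4613 0.0165 0.183 ] [ 0.2 -0.1  3.7] Mom [ 0.1   0.04 -0.03] eff6 0.243 0.0485
```

Request:
step_arm:
  series:
    - {"wx":-0.03,"wy":0,"wz":0,"tx":0,"ty":0,"tz":0,"hand":0.3}
    - {"wx":-0.06,"wy":0,"wz":0,"tx":0,"ty":0,"tz":0,"hand":0.3}
    - {"wx":-0.09,"wy":0,"wz":0,"tx":0,"ty":0,"tz":0,"hand":0.3}
    - {"wx":-0.12,"wy":0,"wz":0,"tx":0,"ty":0,"tz":0,"hand":0.3}
    - {"wx":-0.15,"wy":0,"wz":0,"tx":0,"ty":0,"tz":0,"hand":0.3}

```text
t: 9.35
tool_pos: [0.4618, 0.0163, 0.183]
tool_rot: [[0.004, -0.95, -0.311], [-0.0, -0.311, 0.95], [-1.0, -0.004, -0.001]]
force: [2.0, -0.2, 2.4]
opening: 0.0483
```

```bash
python3 st.py
```

```text
9.35 q6 -16.08 yaw 108.11 [0.4618 0.0163 0.183 ] [ 2.  -0.2  2.4] Mom [-0.08 -0.34 -0.21] eff6 0.095 0.0483
```

Request:
step_arm:
  series:
    - {"wx":-0.03,"wy":0,"wz":0,"tx":0,"ty":0,"tz":0,"hand":0.3}
    - {"wx":-0.06,"wy":0,"wz":0,"tx":0,"ty":0,"tz":0,"hand":0.3}
    - {"wx":-0.09,"wy":0,"wz":0,"tx":0,"ty":0,"tz":0,"hand":0.3}
    - {"wx":-0.12,"wy":0,"wz":0,"tx":0,"ty":0,"tz":0,"hand":0.3}
    - {"wx":-0.15,"wy":0,"wz":0,"tx":0,"ty":0,"tz":0,"hand":0.3}

```text
t: 9.77
tool_pos: [0.4625, 0.0159, 0.1831]
tool_rot: [[0.005, -0.895, -0.446], [-0.001, -0.446, 0.895], [-1.0, -0.004, -0.003]]
force: [3.5, -0.8, 1.4]
opening: 0.0483
```

```bash
python3 st.py
```

```text
9.7667 q6 -24.48 yaw 116.47 [0.4625 0.0159 0.1831] [ 3.5 -0.8  1.4] Mom [-0.22 -0.81 -1.64] eff6 -1.334 0.0483
```

At about 25° anticlockwise the torque rose to 1.6 N·m, up from about 0.2. That is the hard stop, with a few degrees of slip in the jaws. The thread loosens clockwise, so I reverse.

Request:
step_arm:
  series:
    - {"wx":0.06,"wy":0,"wz":0,"tx":0,"ty":0,"tz":0,"hand":0.3}
    - {"wx":0.12,"wy":0,"wz":0,"tx":0,"ty":0,"tz":0,"hand":0.3}
    - {"wx":0.18,"wy":0,"wz":0,"tx":0,"ty":0,"tz":0,"hand":0.3}
    - {"wx":0.24,"wy":0,"wz":0,"tx":0,"ty":0,"tz":0,"hand":0.3}
    - {"wx":0.3,"wy":0,"wz":0,"tx":0,"ty":0,"tz":0,"hand":0.3}

```text
t: 10.18
tool_pos: [0.4613, 0.0163, 0.183]
tool_rot: [[0.003, -0.987, -0.161], [0.0, -0.161, 0.987], [-1.0, -0.003, -0.0]]
force: [-0.0, -0.6, 3.9]
opening: 0.0488
```

```bash
python3 st.py
```

```text
10.1833 q6 -7.26 yaw 99.29 [0.4613 0.0163 0.183 ] [-0.  -0.6  3.9] Mom [0.01 0.01 0.09] eff6 -0.53 0.0488
```

Request:
step_arm:
  series:
    - {"wx":0.06,"wy":0,"wz":0,"tx":0,"ty":0,"tz":0,"hand":0.3}
    - {"wx":0.12,"wy":0,"wz":0,"tx":0,"ty":0,"tz":0,"hand":0.3}
    - {"wx":0.18,"wy":0,"wz":0,"tx":0,"ty":0,"tz":0,"hand":0.3}
    - {"wx":0.24,"wy":0,"wz":0,"tx":0,"ty":0,"tz":0,"hand":0.3}
    - {"wx":0.3,"wy":0,"wz":0,"tx":0,"ty":0,"tz":0,"hand":0.3}

```text
t: 10.6
tool_pos: [0.4613, 0.0164, 0.183]
tool_rot: [[0.003, -0.991, 0.137], [-0.0, 0.137, 0.991], [-1.0, -0.003, 0.0]]
force: [1.0, 0.1, 4.1]
opening: 0.0485
```

```bash
python3 st.py
```

```text
10.6 q6 9.93 yaw 82.11 [0.4613 0.0164 0.183 ] [1.  0.1 4.1] Mom [-0.06  0.01  0.06] eff6 -0.53 0.0485
```

Request:
step_arm:
  series:
    - {"wx":0.06,"wy":0,"wz":0,"tx":0,"ty":0,"tz":0,"hand":0.3}
    - {"wx":0.12,"wy":0,"wz":0,"tx":0,"ty":0,"tz":0,"hand":0.3}
    - {"wx":0.18,"wy":0,"wz":0,"tx":0,"ty":0,"tz":0,"hand":0.3}
    - {"wx":0.24,"wy":0,"wz":0,"tx":0,"ty":0,"tz":0,"hand":0.3}
    - {"wx":0.3,"wy":0,"wz":0,"tx":0,"ty":0,"tz":0,"hand":0.3}

```text
t: 11.02
tool_pos: [0.4613, 0.0163, 0.183]
tool_rot: [[0.003, -0.906, 0.424], [-0.0, 0.424, 0.906], [-1.0, -0.003, 0.001]]
force: [0.9, -1.0, 3.9]
opening: 0.0483
```

```bash
python3 st.py
```

```text
11.0167 q6 27.12 yaw 64.92 [0.4613 0.0163 0.183 ] [ 0.9 -1.   3.9] Mom [-0.08 -0.01  0.11] eff6 -0.533 0.0483
```

It turns freely clockwise (≈0.1 N·m). Three more such calls bring it to about 85° from its start, allowing for the slip.

Request:
step_arm:
  series:
    - {"wx":0.06,"wy":0,"wz":0,"tx":0,"ty":0,"tz":0,"hand":0.3}
    - {"wx":0.12,"wy":0,"wz":0,"tx":0,"ty":0,"tz":0,"hand":0.3}
    - {"wx":0.18,"wy":0,"wz":0,"tx":0,"ty":0,"tz":0,"hand":0.3}
    - {"wx":0.24,"wy":0,"wz":0,"tx":0,"ty":0,"tz":0,"hand":0.3}
    - {"wx":0.3,"wy":0,"wz":0,"tx":0,"ty":0,"tz":0,"hand":0.3}

```text
t: 11.43
tool_pos: [0.4614, 0.0162, 0.183]
tool_rot: [[0.003, -0.74, 0.673], [-0.001, 0.673, 0.74], [-1.0, -0.003, 0.001]]
force: [0.9, -1.0, 2.9]
opening: 0.048
```

```bash
python3 st.py
```

```text
11.4333 q6 44.3 yaw 47.73 [0.4614 0.0162 0.183 ] [ 0.9 -1.   2.9] Mom [-0.22 -0.02  0.02] eff6 -0.54 0.048
```

Request:
step_arm:
  series:
    - {"wx":0.06,"wy":0,"wz":0,"tx":0,"ty":0,"tz":0,"hand":0.3}
    - {"wx":0.12,"wy":0,"wz":0,"tx":0,"ty":0,"tz":0,"hand":0.3}
    - {"wx":0.18,"wy":0,"wz":0,"tx":0,"ty":0,"tz":0,"hand":0.3}
    - {"wx":0.24,"wy":0,"wz":0,"tx":0,"ty":0,"tz":0,"hand":0.3}
    - {"wx":0.3,"wy":0,"wz":0,"tx":0,"ty":0,"tz":0,"hand":0.3}

```text
t: 11.85
tool_pos: [0.4612, 0.0161, 0.183]
tool_rot: [[0.002, -0.508, 0.861], [-0.001, 0.861, 0.508], [-1.0, -0.002, 0.001]]
force: [-1.1, -1.5, 5.6]
opening: 0.0486
```

```bash
python3 st.py
```

```text
11.85 q6 61.49 yaw 30.54 [0.4612 0.0161 0.183 ] [-1.1 -1.5  5.6] Mom [-0.33  0.2   0.04] eff6 -0.518 0.0486
```

Request:
step_arm:
  series:
    - {"wx":0.06,"wy":0,"wz":0,"tx":0,"ty":0,"tz":0,"hand":0.3}
    - {"wx":0.12,"wy":0,"wz":0,"tx":0,"ty":0,"tz":0,"hand":0.3}
    - {"wx":0.18,"wy":0,"wz":0,"tx":0,"ty":0,"tz":0,"hand":0.3}
    - {"wx":0.24,"wy":0,"wz":0,"tx":0,"ty":0,"tz":0,"hand":0.3}
    - {"wx":0.3,"wy":0,"wz":0,"tx":0,"ty":0,"tz":0,"hand":0.3}

```text
t: 12.27
tool_pos: [0.4611, 0.0161, 0.183]
tool_rot: [[0.002, -0.231, 0.973], [-0.001, 0.973, 0.231], [-1.0, -0.001, 0.002]]
force: [-1.1, -0.9, 4.6]
opening: 0.0485
```

```bash
python3 st.py; python3 -c "
from h import *
from station import state
s=state();print(rel(s,(s['tool_pos'][0],s['tool_pos'][1],.283),15))"
```

```text
12.2667 q6 78.68 yaw 13.34 [0.4611 0.0161 0.183 ] [-1.1 -0.9  4.6] Mom [-0.29  0.16  0.06] eff6 -0.527 0.0485
(array([-0.1   , -0.0001,  0.0002]), array([-0.0289,  0.0019,  0.0014]))
```

Request:
step_arm:
  series:
    - {"wx":0,"wy":0,"wz":0,"tx":-0.001,"ty":0,"tz":0,"hand":0.3}
    - {"wx":0,"wy":0,"wz":0,"tx":-0.003,"ty":0,"tz":0,"hand":0.3}
    - {"wx":0,"wy":0,"wz":0,"tx":-0.005,"ty":0,"tz":0,"hand":0.3}
    - {"wx":0,"wy":0,"wz":0,"tx":-0.006,"ty":0,"tz":0,"hand":0.3}
    - {"wx":0,"wy":0,"wz":0,"tx":-0.006,"ty":0,"tz":0,"hand":0.3}

```text
t: 12.68
tool_pos: [0.4605, 0.0164, 0.188]
tool_rot: [[0.0, -0.234, 0.972], [0.0, 0.972, 0.234], [-1.0, 0.0, 0.0]]
force: [0.2, -0.5, -1.0]
opening: 0.0484
```

```bash
python3 st.py
python3 - <<'E'
from station import read_camera
import cv2
c=read_camera("side");cv2.imwrite("pics/s7.png",cv2.resize(c["pixels"][130:260,220:350,::-1],None,fx=4.5,fy=4.5))
E
```

```text
12.6833 q6 78.49 yaw 13.56 [0.4605 0.0164 0.188 ] [ 0.2 -0.5 -1. ] Mom [-0.   -0.03 -0.06] eff6 -0.005 0.0484
```

View pics/s7.png

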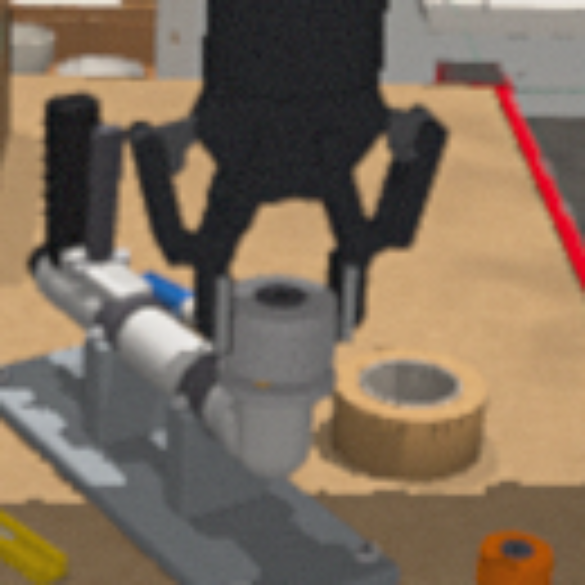

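The force is now about −1 N, the cap's own weight, and a sliver of brass neck shows below the rim at (262,384). The cap is free, so I lift the rest.

Request:
step_arm:
  series:
    - {"wx":0,"wy":0,"wz":0,"tx":-0.008,"ty":0,"tz":0,"hand":0.3}
    - {"wx":0,"wy":0,"wz":0,"tx":-0.018,"ty":0,"tz":0,"hand":0.3}
    - {"wx":0,"wy":0,"wz":0,"tx":-0.028,"ty":0,"tz":0,"hand":0.3}
    - {"wx":0,"wy":0,"wz":0,"tx":-0.038,"ty":0,"tz":0,"hand":0.3}
    - {"wx":0,"wy":0,"wz":0,"tx":-0.048,"ty":0,"tz":0,"hand":0.3}

```text
t: 13.15
tool_pos: [0.4604, 0.0164, 0.2368]
tool_rot: [[-0.0, -0.234, 0.972], [0.0, 0.972, 0.234], [-1.0, 0.0, -0.0]]
force: [-0.6, -0.5, -1.9]
opening: 0.0483
```

Request:
step_arm:
  series:
    - {"wx":0,"wy":0,"wz":0,"tx":-0.01,"ty":0,"tz":0,"hand":0.3}
    - {"wx":0,"wy":0,"wz":0,"tx":-0.02,"ty":0,"tz":0,"hand":0.3}
    - {"wx":0,"wy":0,"wz":0,"tx":-0.03,"ty":0,"tz":0,"hand":0.3}
    - {"wx":0,"wy":0,"wz":0,"tx":-0.04,"ty":0,"tz":0,"hand":0.3}
    - {"wx":0,"wy":0,"wz":0,"tx":-0.047,"ty":0,"tz":0,"hand":0.3}

```text
t: 13.57
tool_pos: [0.4606, 0.0164, 0.2843]
tool_rot: [[0.001, -0.234, 0.972], [0.0, 0.972, 0.234], [-1.0, -0.0, 0.001]]
force: [0.6, -0.3, -1.7]
opening: 0.0484
```

Request:
step_arm:
  series:
    - {"wx":0,"wy":0,"wz":0,"tx":0,"ty":0,"tz":0,"hand":0.3}
    - {"wx":0,"wy":0,"wz":0,"tx":0,"ty":0,"tz":0,"hand":0.3}
    - {"wx":0,"wy":0,"wz":0,"tx":0,"ty":0,"tz":0,"hand":0.3}
    - {"wx":0,"wy":0,"wz":0,"tx":0,"ty":0,"tz":0,"hand":0.3}
    - {"wx":0,"wy":0,"wz":0,"tx":0,"ty":0,"tz":0,"hand":0.3}

```text
t: 13.98
tool_pos: [0.4601, 0.0164, 0.2823]
tool_rot: [[-0.001, -0.234, 0.972], [-0.0, 0.972, 0.234], [-1.0, 0.0, -0.001]]
force: [-0.1, 0.0, -1.4]
opening: 0.0483
```

```bash
python3 st.py
python3 - <<'E'
from station import read_camera,state
from h import *
import cv2
s=state();print(s["tool_rot"][:,0])
c=read_camera("side");cv2.imwrite("pics/s8.png",cv2.resize(c["pixels"][80:280,160:360,::-1],None,fx=3,fy=3))
P=cloud(c);m=(c["depth"]>0)&(np.hypot(P[...,0]-.461,P[...,1]-.0163)<.03)&(P[...,2]>.19)&(P[...,2]<.245)
im=c["pixels"];q=P[m&(im.min(-1)>90)];print("cap z range side",np.percentile(q[:,2],[1,50,99]) if len(q) else None,q.mean(0),len(q))
c=read_camera("wrist");cv2.imwrite("pics/w8.png",c["pixels"][:,:,::-1])
T=np.eye(4);T[:3,:3]=s["tool_rot"];T[:3,3]=s["tool_pos"];c["cam_to_world"]=T@c["T_tool_cam"]
P=cloud(c);m=(c["depth"]>0)&(np.hypot(P[...,0]-.461,P[...,1]-.0163)<.022)&(P[...,2]>.22)&(P[...,2]<.245)
q=P[m];A=np.c_[q[:,:2]-q[:,:2].mean(0),np.ones(len(q))];k=np.linalg.lstsq(A,q[:,2],rcond=None)[0];print("top plane slopes deg",np.degrees(k[:2]),"z",k[2],len(q))
cv2.imwrite("pics/t8.png",read_camera("top")["pixels"][:,:,::-1])
E
```

```text
13.9833 q6 78.51 yaw 13.52 [0.4601 0.0164 0.2823] [-0.1  0.  -1.4] Mom [-0.03  0.    0.02] eff6 -0.0 0.0483
[-1.43457640e-03 -4.04705395e-05 -9.99998970e-01]
cap z range side [0.20356883 0.22288702 0.2395514 ] [0.46002381 0.03396346 0.22168738] 499
top plane slopes deg [-0.19041848 -0.21181101] z 0.23527418369092026 5243
```

View pics/s8.png

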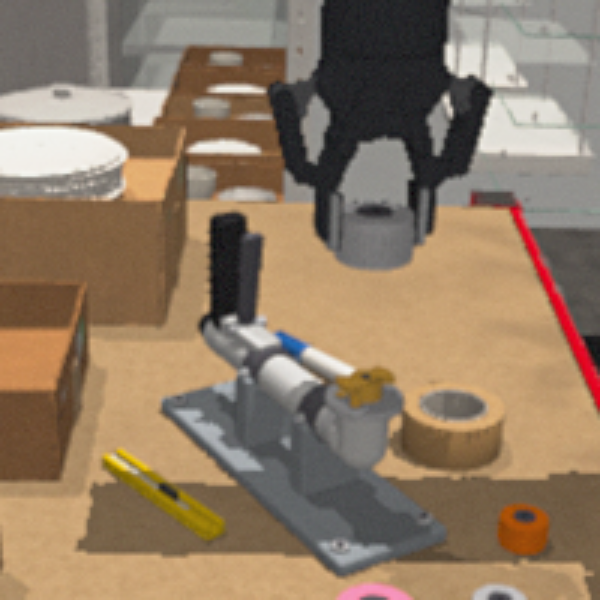

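View pics/w8.png

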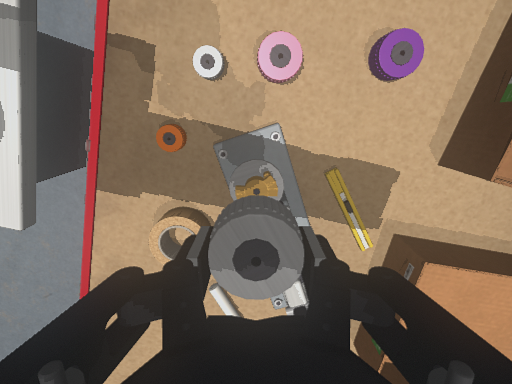

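View pics/t8.png

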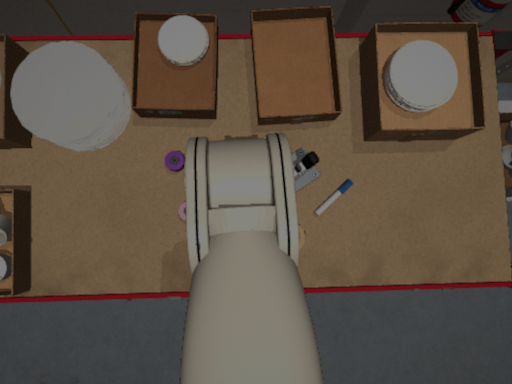

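The pictures show the cap level in the jaws at side crop (375,235), above the bare brass neck at (365,385). Its top is at z = 0.235, exactly 100 mm up, with under 0.3° tilt. The trigger is released and the bystanders are in place.

```bash
python3 st.py; python3 -c "
from station import sign_off
print(sign_off())"; python3 st.py
```

```text
14.1333 q6 78.52 yaw 13.52 [0.4603 0.0164 0.2825] [-0.5  0.2 -0.8] Mom [ 0.06 -0.05  0.01] eff6 -0.0 0.0484
the job is handed in; nothing more can be done
None
the job is handed in; nothing more can be done
```

The job is done and handed in at about 14 s, with the cap held level roughly 10 cm above the nozzle.

- **Trigger:** I squeezed it for about 1.5 s with the cap still on. The opening read 35.7 mm at 30 N and 34.7 mm at 50 N, against the stated 36 mm for a full squeeze. After release, the wrist depth image put the trigger back at its starting place.
- **Cap:** I turned it anticlockwise first, and it met a hard stop: torque rose to 1.6 N·m, with a few degrees of slip in the jaws. It then turned freely clockwise to about 85° from its start. That angle is an estimate, because the slip was not measured directly. It came off with only its own weight on the wrist.
- **Last checks:** The cap's top was at z = 0.235 m, up from 0.135 m, and its tilt was about 0.3°. It was within about 1 mm of the nozzle axis, and the brass neck was bare.
- **Bystanders:** The tape roll, cutter and marker looked unmoved in the last views, though the arm hid the tape and cutter from the top camera. I compared them by eye and did not measure them.
- **Disagreement:** My rough side-view fits of the cap and grip were 10–15 mm off in y, because the mask caught their side faces. I used the top and wrist values, which agreed with each other within about 2 mm.

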